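Set up a lock rose under the bench magnifier

ROBOT

A 6-joint arm with a two-finger parallel gripper is mounted at the origin on the work surface. World frame = base frame: x ahead of the robot, y to its left, z up, the work surface at z = 0. Lengths are in mm, angles in rad, forces in N, time in s.
With the tool pointing down it reaches from about 350 to 925 mm from the base axis. Payload 6.4 kg.
Tool frame: the origin (TCP) lies between the finger pads; the fingertips stand 25 mm ahead of it and the grasp point (between the pads) lies 6 mm ahead of it; z points along the fingers, y is the direction in which the jaws open and shut (so a half turn about z gives the same grasp; the last joint's range is limited). The gripper opens to 85 mm and grips with 20 to 120 N. Pads are 22 mm wide; open, the fingers measure 114 mm over their backs; the gripper's body (76 mm by 85 mm) begins 54 mm behind the grasp point. The pads swing forward as they close: fully open they stand 13 mm farther back than shut.
Start: joints at [1.115, 0.245, 1.558, -0, 1.339, -0.174], TCP at [180.752, 624.374, 256.29] pointing down, gripper open.
Joint ranges: [-3.13, 3.13], [-1.02, 2.26], [0.13, 2.54], [-0.95, 4.09], [0.21, 2.88], [-2.74, 2.74]. Speed limits (rad/s): [2.57, 2.57, 3.14, 3.14, 3.14, 3.14].

INTERFACE

Orientations are given as [roll, pitch, yaw] about the fixed x, y, z axes, in that order (R = Rz(yaw) Ry(pitch) Rx(roll)).
In Python, from cell import env, vision, ticket gives the robot as it stands.
- The arm moves only by the tool apply_moves, never from a script. Its argument "series" is text: rows parted by semicolons, each of 4 numbers parted by spaces: the shift along the tool's x, y, z in units of 40 mm (1.0 is 40 mm), then the turn about the tool's z in units of 5 degrees (1.0 is 5 degrees). In form: dx dy dz yaw; .... A call has 1 to 8 rows; each row shifts and turns the commanded pose from where the row before left it, along the tool's axes as they then stand; what a row does not reach is not made up. A row lasts 1/12 s, in which the tool goes at most 41.7 mm and 7.16 degrees, less where a joint would pass 70% of its speed; a pose out of reach is approached as far as the arm can. A call is refused whole if a number of a shift passes 1 or a number of a turn 1, either way. A call with a gripper value outside its range is refused whole. "claw" is the closure, from -1 (fully open) to 1 (shut), set as the call begins (left out, the last holds). The fingers move at their own pace and stop on an object; the grip force is fixed at half the most. Time passes only in rows, so rows that do not move let the fingers close. It gives the time, the measured TCP pose, the force and the opening at its end, in the units of the state.
- env.get_state(): the state, without advancing time (a new reading comes with each control period).
- vision.get_image(name): name is "side" or "top"; returns the picture (400x640x3 uint8, red, green, blue); there is no depth.
- vision.camera_model(name): a dict with "K" (3x3 intrinsics, pixels), "rvec" (rotation vector, rad) and "tvec" (3), from world to camera coordinates, as OpenCV has them. Camera axes: x right, y down, z forward; pixel columns grow to the right and rows downward; lengths in mm; the calibration is good to about 2 mm. A picture is of the moment at which its call begins. camera_model takes no time and is no camera call.
- ticket.close_job(): hands the job in, once; it reports no verdict.
The state is a dict: "time": time; "joints": joint angles; "joint_velocities": joint speeds; "joint_efforts": joint torques, N m; "position": TCP position; "tcp_rot": TCP orientation; "force": force on the tool from outside, world axes, zero at the start; "ft_torque": the same for the moment, N m; "finger_gap": finger opening in mm.
Only numpy, scipy, OpenCV 4.12 (cv2) and the standard library are available. Lean on these libraries where they do the work, as an engineer would, in place of code of your own. Each camera call takes 0.05 s, during which the arm holds its last target. There are 200 camera calls.

TASK

Take the round brass rose from the green tray and lay it gently, collar up and centred, on the steel disc that lies on the inspection plate; lower it, do not drop it. Then bring the magnifier in for inspection: swing its arm round until the lens is centred above the plate, and tilt the lens head until it is level. Leave the disc centred on the plate, and leave the oblong brass rose, the screwdriver and the bottle alone.

Things in the scene. Friction and masses are not known exactly. Their poses are not given: they have to be found in the camera images.
- round_rose: round brass door-knob rose, loose, 0.2 to 0.4 kg: a flat round flange 90 mm across and 8 mm thick with a plain round collar 32 mm across standing on its centre, up to 36 mm above the underside. Origin: centre of the underside; z up along the collar. It lies flat, collar up, in one of the two wells of the tray.
- oblong_rose: oblong brass rose, loose, lying in the other well; leave it: flange 100 (its x) by 50 (y) by 8 mm with the same collar, 32 mm across, up to 36 mm. Origin: centre of the underside.
- tray: shallow green plastic tray, fixed, 280 (its x) by 150 (y) mm, walls 25 mm high and 5 mm thick, floor 5 mm thick; a wall across its middle makes two wells, centred 70 mm either way along x. Origin: centre of the underside, on the table.
- backing_disc: dark steel disc, loose, 110 mm across, 6 mm thick, lying flat and centred (within 2 mm) on the inspection plate. Origin: centre of the underside.
- plate_center (a point): centre of the top face of the round aluminium inspection plate, fixed, 136 mm across, its top 40 mm above the table. A low bracket (up to 42 mm high) joins the plate to the magnifier's column, 150 mm away from this point along this frame's +x; z up.
- column_top (a point): point on the axis of the magnifier's upright column (fixed, 24 mm across, swivel cap 36 mm across, up to 207 mm high), 190 mm above the table, at the height of the arm. The frame turns with the arm: the arm runs along its -x, z up.
- lens_center (a point): centre of the magnifier's round lens head (white rim 104 mm across and 16 mm thick round a clear lens), at the end of the arm, 150 mm from the column's axis and 190 mm above the table. It lies on the tilt axis, so it stays put when the head tilts. z: normal of the lens, upright when the head is level; -y: along the handle; x: the tilt axis, pointing back along the arm to the column.
- handle_grip (a point): point on the axis of the head's black handle, a straight round rod 14 mm thick that sticks out of the rim sideways to the arm, in the plane of the lens, from 52 to 129 mm from the lens centre. This point is 95 mm from the lens centre. Holding the rod here (fingers either side of it, closing along the arm's direction) moves both joints.
- mag_swivel (a joint): swivel of the magnifier's arm about the column, rad, limits -1.0 to 1.7; grows anticlockwise seen from above. Stiff, stays where it is left (about 2 N at the lens moves it). At the start the arm is swung off to the handle's side of the plate by 1 to 1.8 rad.
- mag_tilt (a joint): tilt of the lens head about the arm's long axis, rad: 0 is level, positive with the handle end raised, limits -1 to 1. Stiff, stays where it is left (about 2 N at the handle moves it). Starts between 0.35 and 0.8.
- screwdriver: black-handled screwdriver, 190 mm long, lying on the table left of the plate; leave it. Origin: about its middle, underside.
- oil_bottle: white plastic bottle, 56 mm across, 140 mm high, standing beyond the plate; leave it. Origin: centre of the underside.
Mind the look-alikes: they are no part of the job. Leave any orange, red or turquoise look-alike of the round_rose alone.

How it is judged:
By the outcome, as a careful person would: the job done as asked, in the order asked, and still so for the second after the job is handed in, with the robot touching nothing.
It also fails if it takes over 58 s, if anything falls off the work surface, if the arm or the gripper's body presses on something with over 40 N, if the wrist force passes 120 N, or if a joint passes its speed limit or range.

## Working session

There is one attempt and no reset: what is moved stays moved. The work goes in short steps, Python scripts to look and compute and a tool call to move; the robot and the scene stay as the last step left them, time stands still between calls to the robot, and variables do not carry over. Pictures are saved under pics/ and viewed, about 8 in all and at most 12, crops included, and the job is handed in when it is done.

Besides the shell and the picture viewer there is one more tool, called after "Request:" as name(argument=value, ...) on one line, values as JSON. apply_moves: Moves the arm, as the interface text tells. Its arguments: {"type":"object","properties":{"series":{"type":"string"},"claw":{"type":"number"}},"required":["series"]}

```bash
ls; mkdir -p pics; cat > h.py <<'E'
import numpy as np, cv2
from cell import env, vision, ticket
def snap(n,name,crop=None,s=1):
    im=vision.get_image(n)[:,:,::-1].copy()
    cv2.imwrite(f'pics/{name}_raw.png',im)
    if crop: x0,y0,x1,y1=crop; im=im[y0:y1,x0:x1]
    cv2.imwrite(f'pics/{name}.png',cv2.resize(im,None,fx=s,fy=s,interpolation=cv2.INTER_CUBIC))
def cam(n):
    m=vision.camera_model(n); return np.array(m['K'],float),np.array(m['rvec'],float),np.array(m['tvec'],float)
def proj(n,P):
    K,r,t=cam(n); return cv2.projectPoints(np.array(P,float).reshape(-1,3),r,t,K,None)[0][:,0]
def ray(n,px):
    K,r,t=cam(n); R=cv2.Rodrigues(r)[0]; c=-R.T@t.ravel(); d=R.T@np.linalg.inv(K)@np.array([*px,1.]); return c,d
def atz(n,px,z):
    c,d=ray(n,px); return c+d*(z-c[2])/d[2]
E
python3 - <<'E'
from h import *
snap('top','t0',None,1.25); snap('side','s0',None,1.25)
print(env.get_state())
for n in('top','side'): print(cam(n), ray(n,(320,200)))
E
```

```text
pics
{'time': 0.1, 'joints': array([ 1.11487158e+00,  2.45766433e-01,  1.55888173e+00,  1.19051720e-05,
        1.33864901e+00, -1.74094063e-01]), 'joint_velocities': array([ 0.00118475, -0.00070836, -0.0032103 ,  0.0012881 ,  0.00050984,
        0.0021614 ]), 'joint_efforts': array([-1.92634293e-04, -4.30672646e+01, -3.27127898e+01, -1.93638989e-04,
        2.84090158e-03,  9.29074929e-06]), 'position': array([180.56516038, 623.95719622, 255.28183732]), 'tcp_rot': array([-3.13991591e+00, -3.06655695e-04,  2.85975897e+00]), 'force': array([ 0.27500655, -0.36558258, -0.01692051]), 'ft_torque': array([ 0.09137703,  0.00395922, -0.02738813]), 'finger_gap': 85.33499198499794}
(array([[423.77110843,   0.        , 320.73873061],
       [  0.        , 423.77110843, 202.12412986],
       [  0.        ,   0.        ,   1.        ]]), array([ 2.04123713, -2.18590942,  0.22878487]), array([  19.96425216,  481.76720971, 1379.34982551])) (array([ 186.80898511,    7.36576934, 1449.19022401]), array([ 0.21147882, -0.01285468, -0.97731245]))
(array([[480.12804757,   0.        , 317.56418974],
       [  0.        , 480.12804757, 203.47222876],
       [  0.        ,   0.        ,   1.        ]]), array([ 2.38974931, -0.34594382,  0.15787585]), array([-449.34494265,  198.14978767, 1320.47416717])) (array([ 196.67711668, -828.84725891, 1122.12146187]), array([ 0.21358546,  0.63987935, -0.73825043]))
```

View pics/t0.png

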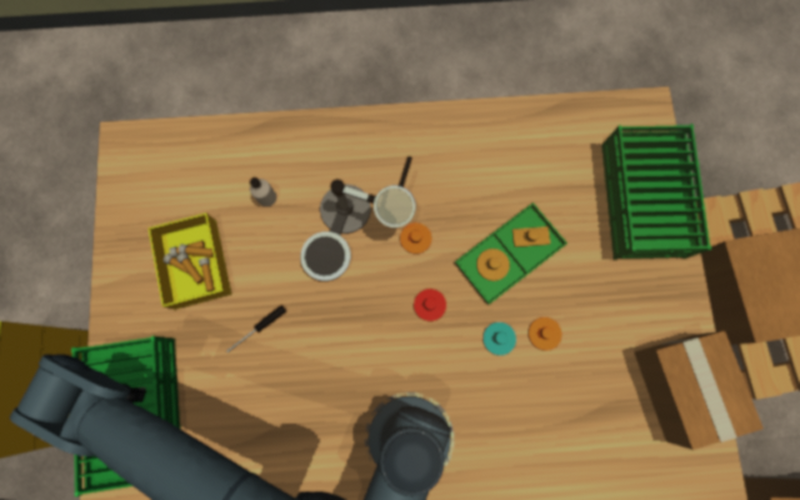

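View pics/s0.png

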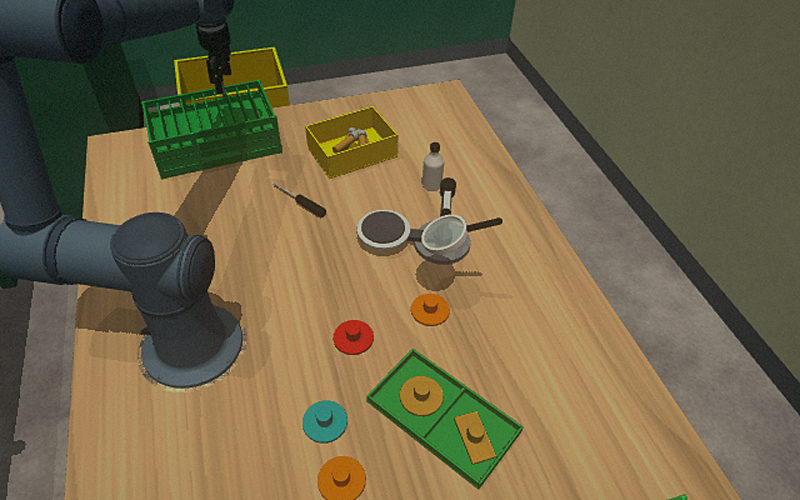

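The top view shows the round rose in the tray at about (493,263), the disc and plate at (325,257), the lens at (394,206) with its handle tip at (408,158), and the column cap at (338,187), all at 1.25× scale. The side view agrees, with the rose at (422,395), the plate at (384,230) and the lens at (444,233). Next I'll enlarge both.

```bash
python3 - <<'E'
import cv2
a=cv2.imread('pics/t0_raw.png')[115:250,230:460]; cv2.imwrite('pics/t0c.png',cv2.resize(a,None,fx=3.4,fy=3.4,interpolation=cv2.INTER_CUBIC))
a=cv2.imread('pics/s0_raw.png')[135:345,270:420]
l=cv2.resize(a[:115],None,fx=4,fy=4,interpolation=cv2.INTER_CUBIC); cv2.imwrite('pics/s0c.png',l)
E
```

```text
(no output)
```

View pics/t0c.png

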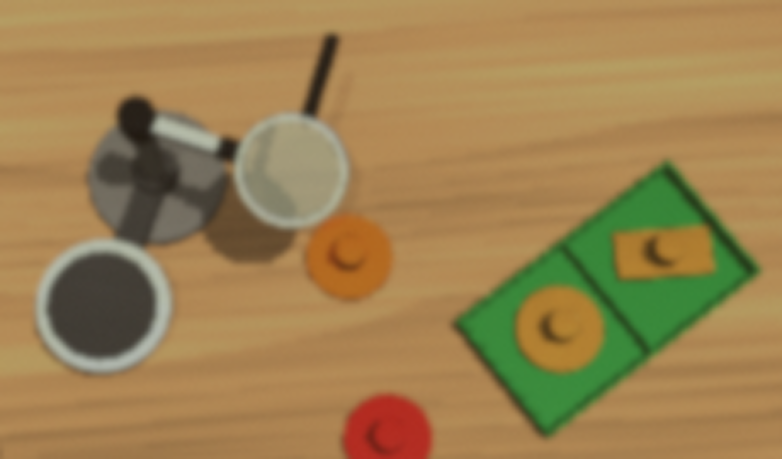

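View pics/s0c.png

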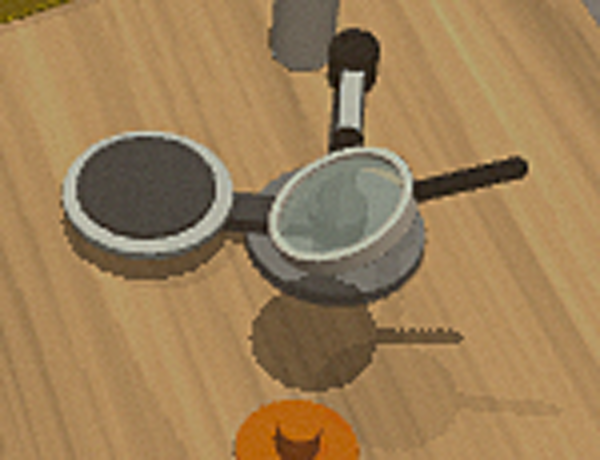

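```bash
cat >> h.py <<'E'
def tri(a,b):
    (c1,d1),(c2,d2)=ray('top',a),ray('side',b)
    d1/=np.linalg.norm(d1);d2/=np.linalg.norm(d2)
    s=np.linalg.lstsq(np.c_[d1,-d2],c2-c1,rcond=None)[0]
    p,q=c1+s[0]*d1,c2+s[1]*d2
    return (p+q)/2,np.linalg.norm(p-q)
def ell(n,img,lo,hi,box,z):
    x0,y0,x1,y1=box; hsv=cv2.cvtColor(img,cv2.COLOR_BGR2HSV)[y0:y1,x0:x1]
    m=cv2.inRange(hsv,lo,hi); m=cv2.morphologyEx(m,cv2.MORPH_CLOSE,np.ones((3,3)))
    c=max(cv2.findContours(m,cv2.RETR_EXTERNAL,cv2.CHAIN_APPROX_NONE)[0],key=cv2.contourArea)
    e=cv2.fitEllipse(cv2.convexHull(c)); p=(e[0][0]+x0,e[0][1]+y0); return p,e[1],atz(n,p,z)
E
python3 - <<'E'
from h import *
np.set_printoptions(precision=1,suppress=True)
T=lambda x,y:(230+x/3.4-.35,115+y/3.4-.35); S=lambda x,y:(270+x/4-.4,135+y/4-.4)
for n,a,b in [('disc',(102,304),(147,187)),('lens',(292,170),(342,206)),('tip',(332,38),(521,167)),('hroot',(310,112),(415,190)),('cap',(136,112),(354,52))]:
    print(n,*tri(T(*a),S(*b)))
print('disc z46',atz('top',T(102,304),46),atz('side',S(147,187),46))
print('rose z13',atz('top',T(560,329),13))
print('cap z207',atz('top',T(136,112),207))
t=cv2.imread('pics/t0_raw.png');s=cv2.imread('pics/s0_raw.png')
print('rose',ell('top',t,(8,90,60),(28,255,255),(378,190,412,232),13),ell('side',s,(8,90,60),(28,255,255),(316,297,357,337),11))
print('disc',ell('top',t,(0,0,0),(180,255,105),(240,185,278,222),46),ell('side',s,(0,0,0),(180,255,110),(285,165,326,200),46))
E
```

```text
disc [490.8 193.7  43.7] 0.20406435258463176
lens [570.4  -3.  195.2] 0.2272715786304861
tip [674.6 -46.1 245.1] 0.20030325171488397
hroot [614.7 -22.3 218. ] 3.17060083252448
cap [631.  135.2 201.6] 3.6110899598090502
disc z46 [490.4 193.4  46. ] [490.  191.6  46. ]
rose z13 [ 439.9 -264.6   13. ]
cap z207 [631.  134.5 207. ]
rose ((394.0525588989258, 211.39776420593262), (24.63954734802246, 25.53307342529297), array([ 440. , -263.5,   13. ])) ((336.71605682373047, 316.3963623046875), (31.390758514404297, 34.54508972167969), array([ 440.5, -265.1,   11. ]))
disc ((259.4892292022705, 204.4787311553955), (30.25722312927246, 31.155494689941406), array([489., 194.,  46.])) ((306.04071617126465, 181.563081741333), (25.641929626464844, 34.893943786621094), array([488.8, 190.9,  46. ]))
```

```bash
cat >> h.py <<'E'
def plan(x,y,z,yaw=None,n=1,show=True):
    s=env.get_state(); p=s['position']; w=s['tcp_rot'][2]
    R=cv2.Rodrigues(np.array([0,0,w]))[0]@np.diag([1,-1,-1])
    d=R.T@(np.array([x,y,z])-p)/40; t=0 if yaw is None else -((yaw-w+np.pi)%(2*np.pi)-np.pi)*180/np.pi/5
    print('t %.2f'%s['time'],'pos',p.round(1),'rot',s['tcp_rot'].round(3),'F',s['force'].round(1),'gap %.1f'%s['finger_gap'],'j',s['joints'].round(2))
    print('total units',d.round(2),'turn',round(t,2),'per row',(d/n).round(3),round(t/n,3))
E
echo
```

Request:
apply_moves(series="-0.73 -0.6 -0.08 0;-0.73 -0.6 -0.08 0;-0.73 -0.6 -0.08 0;-0.73 -0.6 -0.08 0;-0.73 -0.6 -0.08 0;-0.73 -0.6 -0.08 0;-0.73 -0.6 -0.08 0", claw=-0.2)

```text
time: 0.68
position: [330.8, 404.4, 278.4]
tcp_rot: [-3.141, -0.0, 2.86]
force: [0.7, -0.3, 0.3]
finger_gap: 51.2
```

Request:
apply_moves(series="-0.73 -0.6 -0.08 0;-0.73 -0.6 -0.08 0;-0.73 -0.6 -0.08 0;-0.73 -0.6 -0.08 0;-0.73 -0.6 -0.08 0;-0.73 -0.6 -0.08 0;-0.73 -0.6 -0.08 0")

```text
time: 1.27
position: [480.5, 186.2, 301.0]
tcp_rot: [-3.142, -0.0, 2.86]
force: [0.1, 0.7, 0.4]
finger_gap: 51.0
```

```bash
python3 -c "
from h import *
plan(440,-264.3,150,None,14)"
```

```text
t 1.27 pos [480.5 186.2 301. ] rot [-3.142 -0.     2.86 ] F [0.1 0.7 0.4] gap 51.0 j [ 0.15 -0.11  1.85  0.    1.4  -1.14]
total units [ -2.16 -11.1    3.77] turn 0 per row [-0.154 -0.793  0.27 ] 0.0
```

Request:
apply_moves(series="-0.18 -0.93 0 0;-0.18 -0.93 0 0;-0.18 -0.93 0 0;-0.18 -0.93 0 0;-0.18 -0.93 0 0;-0.18 -0.93 0 0;-0.18 -0.93 0 0;-0.18 -0.93 0 0")

```text
time: 1.93
position: [451.8, -115.6, 300.9]
tcp_rot: [3.142, -0.0, 2.86]
force: [-0.1, -0.6, -0.0]
finger_gap: 51.3
```

Request:
apply_moves(series="-0.18 -0.92 0 0;-0.18 -0.92 0.1 0;-0.18 -0.91 0.2 0;-0.18 -0.91 0.3 0;0 0 0.9 0;0 0 0.9 0;0 0 0.8 0;0 0 0.6 0")

```text
time: 2.6
position: [438.0, -261.7, 145.6]
tcp_rot: [3.14, -0.004, 2.859]
force: [0.2, -0.1, -0.4]
finger_gap: 51.3
```

```bash
python3 -c "
from h import *
snap('top','t1',(300,150,460,270),5);snap('side','s1',(300,250,420,400),4)
plan(440,-264.3,44,None,1)"
```

```text
t 2.70 pos [ 436.7 -260.1  144.1] rot [ 3.137 -0.009  2.859] F [-0.2  1.  -0.1] gap 51.2 j [-0.76  0.05  1.99 -0.    1.11 -2.05]
total units [-0.11 -0.08  2.5 ] turn 0 per row [-0.108 -0.077  2.502] 0.0
```

View pics/s1.png

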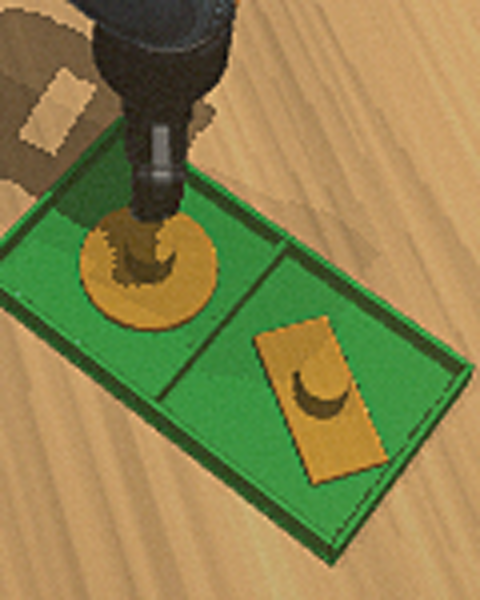

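The gripper (about 158,190 in the crop) hangs above the rose's collar (about 150,262) and looks lined up, so I'm lowering it.

Request:
apply_moves(series="-0.1 -0.08 0.5 0;0 0 0.6 0;0 0 0.5 0;0 0 0.3 0;0 0 0 0;0 0 0 0")

```text
time: 3.2
position: [442.9, -267.1, 74.0]
tcp_rot: [-3.141, 0.001, 2.86]
force: [-0.4, -0.2, 0.2]
finger_gap: 51.1
```

```bash
python3 -c "
from h import *
plan(440,-264.3,43.5,None,1);plan(488.8,192.5,300,None,12)"
```

```text
t 3.20 pos [ 442.9 -267.1   74. ] rot [-3.141e+00  1.000e-03  2.860e+00] F [-0.4 -0.2  0.2] gap 51.1 j [-0.76  0.19  2.   -0.    0.95 -2.05]
total units [0.09 0.05 0.76] turn 0 per row [0.09  0.047 0.763] 0.0
t 3.20 pos [ 442.9 -267.1   74. ] rot [-3.141e+00  1.000e-03  2.860e+00] F [-0.4 -0.2  0.2] gap 51.1 j [-0.76  0.19  2.   -0.    0.95 -2.05]
total units [ 2.09 11.36 -5.65] turn 0 per row [ 0.174  0.946 -0.471] 0.0
```

Request:
apply_moves(series="0.09 0.05 0.3 0;0 0 0.25 0;0 0 0.2 0;0 0 0 0;0 0 0 0;0 0 0 0")

```text
time: 3.7
position: [440.0, -264.2, 43.6]
tcp_rot: [-3.141, 0.001, 2.86]
force: [0.1, -0.3, 0.0]
finger_gap: 51.6
```

Request:
apply_moves(series="0 0 0 0;0 0 0 0;0 0 0 0;0 0 0 0;0 0 0 0;0 0 0 0;0 0 0 0;0 0 0 0", claw=1)

```text
time: 4.37
position: [440.1, -264.4, 44.0]
tcp_rot: [-3.141, 0.001, 2.86]
force: [-0.8, -0.0, 5.8]
finger_gap: 30.1
```

```bash
python3 -c "
from h import *
plan(488.8,192.5,300,None,12)"
```

```text
t 4.37 pos [ 440.1 -264.4   44. ] rot [-3.141e+00  1.000e-03  2.860e+00] F [-0.8 -0.   5.8] gap 30.1 j [-0.76  0.24  2.01  0.    0.89 -2.05]
total units [ 2.01 11.31 -6.4 ] turn 0 per row [ 0.167  0.942 -0.533] 0.0
```

Request:
apply_moves(series="0 0 -0.2 0;0 0 -0.4 0;0 0 -0.7 0;0 0 -0.9 0;0 0 -0.9 0;0 0 -0.9 0;0 0 -0.9 0;0 0 -0.7 0")

```text
time: 5.03
position: [439.5, -263.7, 269.9]
tcp_rot: [-3.141, 0.002, 2.86]
force: [1.4, 0.5, -2.2]
finger_gap: 29.9
```

```bash
python3 -c "
from h import *
snap('side','s2',(300,150,420,300),4)
plan(488.8,192.5,270,None,14)"
```

```text
t 5.08 pos [ 441.5 -265.5  275.9] rot [-3.136  0.01   2.86 ] F [ 2.7 -1.1  2.9] gap 30.3 j [-0.76 -0.1   1.88  0.    1.34 -2.05]
total units [ 2.05 11.33  0.15] turn 0 per row [0.146 0.809 0.011] 0.0
```

View pics/s2.png

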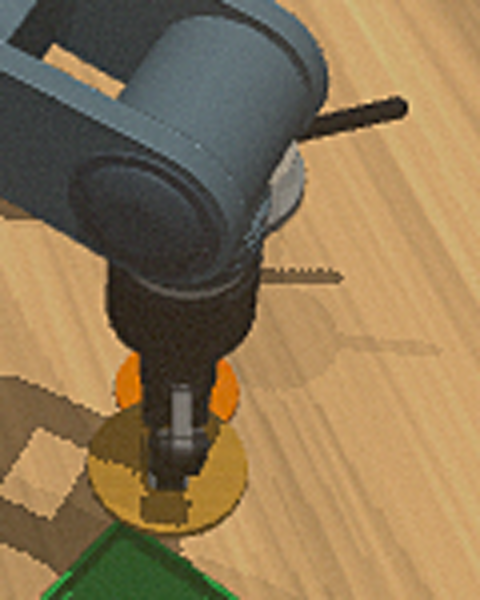

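The rose is held level in the gripper, with its flange centred at about (168,467) in the crop. I'm carrying it to the plate now.

Request:
apply_moves(series="0.1 0.4 -0.2 0;0.14 0.7 -0.2 0;0.14 0.8 -0.2 0;0.14 0.8 0 0;0.14 0.8 0 0;0.14 0.8 0 0;0.14 0.8 0 0;0.14 0.8 0 0")

```text
time: 5.75
position: [462.9, -23.4, 290.3]
tcp_rot: [-3.142, -0.001, 2.86]
force: [0.9, -0.4, -3.1]
finger_gap: 30.0
```

Request:
apply_moves(series="0.14 0.8 0 0;0.14 0.8 0 0;0.14 0.8 0 0;0.14 0.8 0 0;0.14 0.8 0 0;0.14 0.7 0 0;0.1 0.4 0 0;0.05 0.2 0 0")

```text
time: 6.42
position: [483.7, 191.5, 290.0]
tcp_rot: [-3.141, -0.002, 2.863]
force: [0.5, 0.3, -2.8]
finger_gap: 30.0
```

Request:
apply_moves(series="0 0 0.3 0;0 0 0.6 0;0 0 0.8 0;0 0 0.8 0;0 0 0.6 0;0 0 0.3 0;0 0 0 0;0 0 0 0")

```text
time: 7.08
position: [484.6, 188.8, 155.0]
tcp_rot: [-3.141, -0.001, 2.859]
force: [0.4, -0.6, -2.3]
finger_gap: 29.8
```

```bash
python3 -c "
from h import *
plan(489.3,192.8,100,None,1)
snap('top','t3',(225,130,345,230),6);snap('side','s3',(250,100,380,230),4)"
```

```text
t 7.08 pos [484.6 188.8 155. ] rot [-3.141e+00 -1.000e-03  2.859e+00] F [ 0.4 -0.6 -2.3] gap 29.8 j [ 0.15  0.06  1.96 -0.    1.12 -1.13]
total units [-0.08  0.13  1.37] turn 0 per row [-0.084  0.129  1.374] 0.0
```

View pics/s3.png

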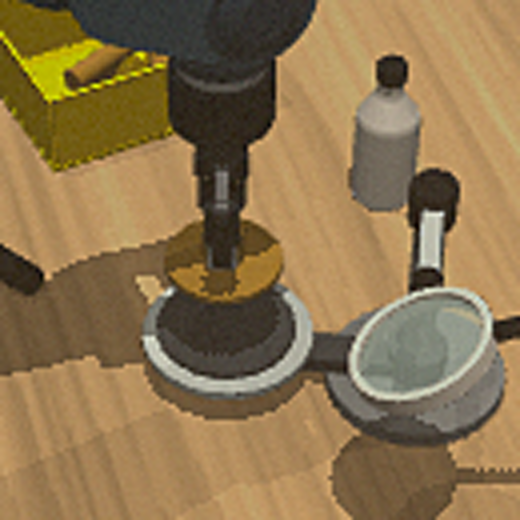

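The rose hangs over the disc (flange about (222,262), disc about (225,330) in the crop). I'll centre it and lower slowly.

Request:
apply_moves(series="-0.09 0.11 0.4 0;0 0 0.5 0;0 0 0.4 0;0 0 0.2 0;0 0 0.1 0;0 0 0 0;0 0 0 0;0 0 0 0")

```text
time: 7.85
position: [490.4, 192.9, 92.5]
tcp_rot: [3.14, 0.002, 2.86]
force: [-0.3, -0.2, -1.4]
finger_gap: 30.3
```

```bash
python3 -c "
from h import *
plan(489.6,192.4,85,None,1)"
```

```text
t 7.85 pos [490.4 192.9  92.5] rot [3.14e+00 2.00e-03 2.86e+00] F [-0.3 -0.2 -1.4] gap 30.3 j [ 0.16  0.17  1.97 -0.    0.99 -1.13]
total units [ 0.01 -0.02  0.19] turn 0 per row [ 0.015 -0.018  0.189] 0.0
```

Request:
apply_moves(series="0.01 -0.02 0.03 0;0 0 0.03 0;0 0 0.03 0;0 0 0.03 0;0 0 0.02 0;0 0 0.02 0;0 0 0 0;0 0 0 0")

```text
time: 8.52
position: [488.8, 192.1, 85.0]
tcp_rot: [-3.141, 0.0, 2.86]
force: [-2.3, -0.2, 1.8]
finger_gap: 30.2
```

Request:
apply_moves(series="0 0 0.015 0;0 0 0 0;0 0 0 0;0 0 0 0")

```text
time: 8.85
position: [488.8, 192.1, 85.0]
tcp_rot: [-3.141, -0.0, 2.86]
force: [-5.4, -0.8, 7.6]
finger_gap: 30.1
```

Request:
apply_moves(series="0 0 0 0;0 0 0 0;0 0 0 0;0 0 0 0;0 0 0 0", claw=-0.2)

```text
time: 9.27
position: [488.8, 192.1, 84.0]
tcp_rot: [3.141, 0.0, 2.86]
force: [0.4, 0.1, -0.7]
finger_gap: 51.1
```

Request:
apply_moves(series="0 0 -0.1 0;0 0 -0.3 0;0 0 -0.7 0;0 0 -0.9 0;0 0 -0.9 0;0 0 -0.9 0;0 0 -0.9 0;0 0 -0.9 0")

```text
time: 9.93
position: [488.3, 192.1, 311.3]
tcp_rot: [3.141, 0.002, 2.86]
force: [1.0, 0.1, 1.1]
finger_gap: 51.2
```

Request:
apply_moves(series="0 -0.5 -0.2 0;0 -0.9 0 0;0 -0.9 0 0;0 -0.9 0 0;0 -0.7 0 0;0 0 0 0;0 0 0 0")

```text
time: 10.52
position: [445.1, 41.3, 317.2]
tcp_rot: [3.141, 0.002, 2.857]
force: [-0.1, 0.5, 0.0]
finger_gap: 51.2
```

```bash
python3 - <<'E'
from h import *
np.set_printoptions(precision=1,suppress=True)
snap('top','t4',(235,130,345,225),6);snap('side','s4',(270,110,420,250),4)
plan(650,-38,300,2.728,10)
t=cv2.imread('pics/t4_raw.png');s=cv2.imread('pics/s4_raw.png')
print('rose',ell('top',t,(8,90,60),(28,255,255),(242,188,276,220),54),ell('side',s,(8,90,60),(28,255,255),(285,160,328,200),52))
a=cv2.resize(t[130:225,235:345],None,fx=4,fy=4,interpolation=2); b=cv2.resize(s[130:225,270:360],None,fx=4,fy=4,interpolation=2)
cv2.imwrite('pics/c4.png',np.hstack([a,b]))
E
```

```text
t 10.62 pos [445.4  42.6 316.8] rot [3.1 0.  2.9] F [ 0.2  0.2 -0. ] gap 51.4 j [-0.2 -0.3  2.   0.   1.5 -1.4]
total units [-5.5 -0.5  0.4] turn 1.51 per row [-0.5 -0.1  0. ] 0.151
rose ((259.00868225097656, 203.61854362487793), (25.618228912353516, 27.29867172241211), array([490.3, 194.5,  54. ])) ((300.18957901000977, 175.2525691986084), (42.499874114990234, 62.277130126953125), array([477.1, 217.2,  52. ]))
```

View pics/c4.png

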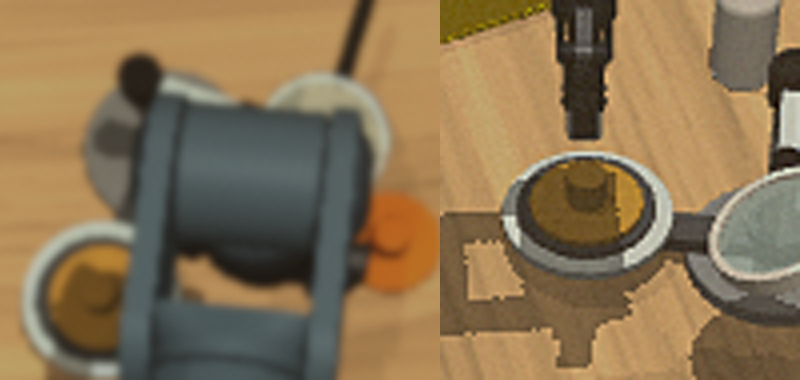

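The rose sits on the disc and looks centred inside the dark ring in the side view (about (585,207) in the composite). Next I'm going above the magnifier handle.

Request:
apply_moves(series="-0.55 -0.05 0 0.15;-0.75 -0.05 0 0.2;-0.75 -0.05 0 0.2;-0.75 -0.05 0 0.2;-0.75 -0.05 0 0.2;-0.75 -0.05 0 0.2;-0.7 -0.05 0 0.2;-0.45 -0.05 0 0")

```text
time: 11.28
position: [647.9, -44.3, 315.4]
tcp_rot: [3.141, -0.0, 2.743]
force: [-0.5, 0.6, -0.8]
finger_gap: 51.3
```

Request:
apply_moves(series="0 0 0 0;0 0 0 0;0 0 0 0")

```text
time: 11.53
position: [645.3, -43.6, 315.8]
tcp_rot: [3.142, -0.001, 2.744]
force: [-0.6, 0.9, -0.2]
finger_gap: 51.2
```

```bash
python3 - <<'E'
from h import *
np.set_printoptions(precision=1,suppress=True)
snap('top','t5');snap('side','s5')
plan(650.5,-36.5,235,2.74,1)
t=cv2.imread('pics/t5_raw.png');s=cv2.imread('pics/s5_raw.png')
print('rose',ell('top',t,(8,90,40),(28,255,255),(242,188,276,220),54))
a=cv2.resize(t[130:225,235:345],None,fx=4,fy=4,interpolation=2); b=cv2.resize(s[110:205,330:420],None,fx=4,fy=4,interpolation=2)
cv2.imwrite('pics/c5.png',np.hstack([a,b]))
E
```

```text
t 11.63 pos [645.  -43.8 316.3] rot [ 3.1 -0.   2.7] F [-0.7 -0.4  0.5] gap 51.0 j [-0.2  0.2  1.5  0.   1.4 -1.4]
total units [-0.1  0.2  2. ] turn 0.04 per row [-0.1  0.2  2. ] 0.039
rose ((260.3796730041504, 204.27579498291016), (28.238086700439453, 28.806602478027344), array([487.7, 190. ,  54. ]))
```

View pics/c5.png

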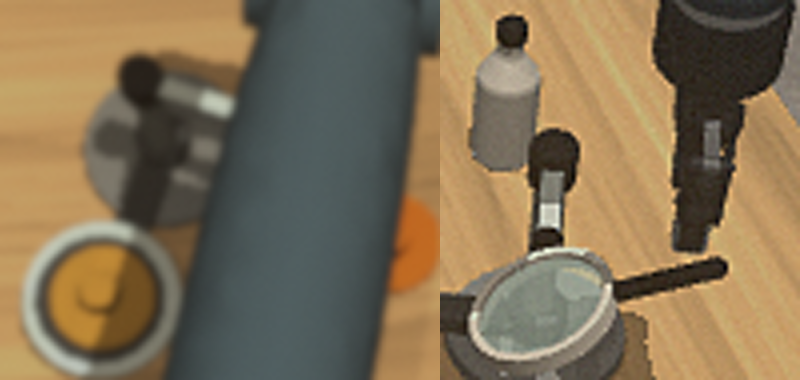

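The rose is concentric with the disc: in the composite the flange spans about 48–156 and the disc about 38–164. The gripper hangs above the handle, whose tip is at (722,268). I'm descending onto it.

Request:
apply_moves(series="-0.05 0.22 0.3 0;0 0 0.5 0;0 0 0.5 0;0 0 0.4 0;0 0 0.3 0;0 0 0 0;0 0 0 0;0 0 0 0")

```text
time: 12.3
position: [651.4, -37.5, 237.3]
tcp_rot: [3.141, 0.002, 2.742]
force: [0.4, 0.1, 0.9]
finger_gap: 51.3
```

```bash
python3 - <<'E'
from h import *
np.set_printoptions(precision=1,suppress=True)
snap('side','s6',(330,100,430,200),6)
plan(650.5,-36.5,235,2.74,1)
E
```

```text
t 12.35 pos [651.6 -37.6 237.7] rot [3.1 0.  2.7] F [1.4 0.2 0.1] gap 51.2 j [-0.2  0.3  1.6  0.   1.3 -1.4]
total units [0.  0.  0.1] turn 0.02 per row [0.  0.  0.1] 0.024
```

View pics/s6.png

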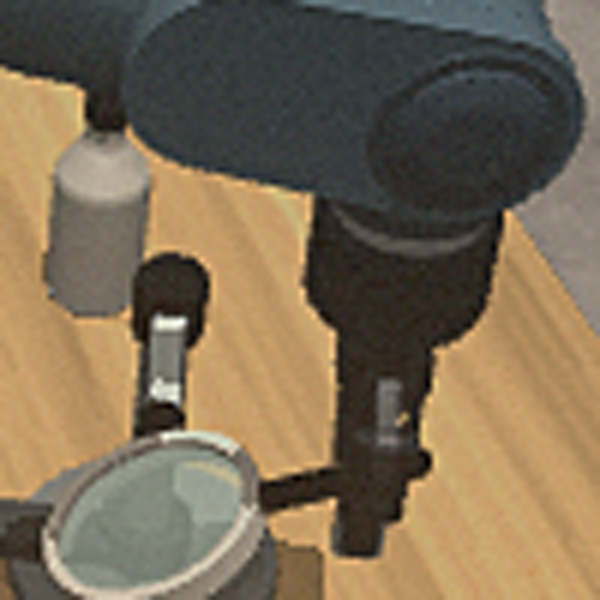

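The rod passes between the fingers with its tip just beyond them at (425,460). I'm closing.

Request:
apply_moves(series="0 0 0.06 0;0 0 0 0;0 0 0 0;0 0 0 0;0 0 0 0;0 0 0 0;0 0 0 0;0 0 0 0", claw=1)

```text
time: 13.02
position: [650.7, -35.6, 233.8]
tcp_rot: [3.138, -0.002, 2.743]
force: [-0.0, 6.7, 0.7]
finger_gap: 12.5
```

```bash
python3 - <<'E'
from h import *
plan(650.5,-36.5,235,2.74,1)
E
```

```text
t 13.02 pos [650.7 -35.6 233.8] rot [ 3.138e+00 -2.000e-03  2.743e+00] F [-0.   6.7  0.7] gap 12.5 j [-0.23  0.27  1.57  0.    1.3  -1.4 ]
total units [-0.   -0.02 -0.03] turn 0.03 per row [-0.003 -0.022 -0.029] 0.029
```

Request:
apply_moves(series="0.13 -0.073 0 0.4;0.267 -0.142 0 0.8;0.267 -0.142 0 0.8;0.267 -0.142 0 0.8;0.267 -0.142 0 0.8;0.267 -0.142 0 0.8;0.13 -0.073 0 0.4;0 0 0 0")

```text
time: 13.68
position: [578.6, -29.1, 233.9]
tcp_rot: [3.138, -0.003, 2.322]
force: [1.5, 8.3, -1.0]
finger_gap: 12.1
```

```bash
cat >> h.py <<'E'
def chk(C=(631,135)):
    s=env.get_state(); p=s['position']; r=p[:2]-C; w=s['tcp_rot'][2]
    arm=w-np.pi/2  # tool y direction ~ toward column
    rt=np.array([np.cos(w)*r[0]+np.sin(w)*r[1], np.sin(w)*r[0]-np.cos(w)*r[1]])
    F=s['force']; Ft=[np.cos(w)*F[0]+np.sin(w)*F[1], np.sin(w)*F[0]-np.cos(w)*F[1]]
    print('t %.2f r %.1f tool-frame r %s yaw %.1f z %.1f F tool %s Fz %.1f gap %.1f'%(s['time'],np.hypot(*r),rt.round(1),np.degrees(w),p[2],np.round(Ft,1),F[2],s['finger_gap']),'M',s['ft_torque'].round(2))
E
python3 -c "
from h import *
chk()"
```

```text
t 13.68 r 172.2 tool-frame r [ -84.1 -150.3] yaw 133.1 z 233.9 F tool [5.  6.7] Fz -1.0 gap 12.1 M [ 1.25 -0.23 -0.13]
```

Request:
apply_moves(series="0.13 -0.073 0 0.4;0.267 -0.142 0 0.8;0.267 -0.142 0 0.8;0.267 -0.142 0 0.8;0.267 -0.142 0 0.8;0.267 -0.142 0 0.8;0.267 -0.142 0 0.8;0.267 -0.142 0 0.8")

```text
time: 14.35
position: [503.8, 17.6, 234.0]
tcp_rot: [3.136, -0.002, 1.797]
force: [9.1, 7.3, -4.2]
finger_gap: 12.2
```

Request:
apply_moves(series="0.267 -0.142 0 0.8;0.267 -0.142 0 0.8;0.267 -0.142 0 0.8;0.267 -0.142 0 0.8;0.267 -0.142 0 0.8;0.267 -0.142 0 0.8;0.13 -0.073 0 0.4;0 0 0 0")

```text
time: 15.02
position: [464.6, 84.8, 234.1]
tcp_rot: [3.138, -0.003, 1.346]
force: [5.6, 4.0, -2.9]
finger_gap: 12.0
```

```bash
python3 -c "
from h import *
chk()"
```

```text
t 15.02 r 173.8 tool-frame r [ -86.  -151.1] yaw 77.1 z 234.1 F tool [5.2 4.6] Fz -2.9 gap 12.0 M [ 0.73 -0.68  0.23]
```

Request:
apply_moves(series="0.2 -0.109 0 0.6;0.267 -0.142 0 0.8;0.16 -0.09 0 0.48;0 0 0 0;0 0 0 0")

```text
time: 15.43
position: [458.5, 112.0, 234.1]
tcp_rot: [3.139, -0.003, 1.183]
force: [4.4, 3.9, -3.7]
finger_gap: 12.3
```

Request:
apply_moves(series="-0.057 0 0.145 0;-0.05 0 0.155 0;-0.04 0 0.16 0;-0.03 0 0.163 0;-0.018 0 0.163 0;-0.005 0 0.165 0;0 0 0 0;0 0 0 0")

```text
time: 16.1
position: [455.4, 103.3, 196.2]
tcp_rot: [3.14, -0.001, 1.181]
force: [2.6, 0.0, 1.1]
finger_gap: 12.2
```

```bash
python3 - <<'E'
from h import *
chk()
snap('top','t7');snap('side','s7')
t=cv2.imread('pics/t7_raw.png');s=cv2.imread('pics/s7_raw.png')
a=cv2.resize(t[130:225,230:330],None,fx=4,fy=4,interpolation=2); b=cv2.resize(s[110:205,270:370],None,fx=4,fy=4,interpolation=2)
cv2.imwrite('pics/c7.png',np.hstack([a,b]))
E
```

```text
t 16.10 r 178.5 tool-frame r [ -96.  -150.4] yaw 67.7 z 196.2 F tool [1.  2.4] Fz 1.1 gap 12.2 M [ 0.19 -0.43  0.02]
```

View pics/c7.png

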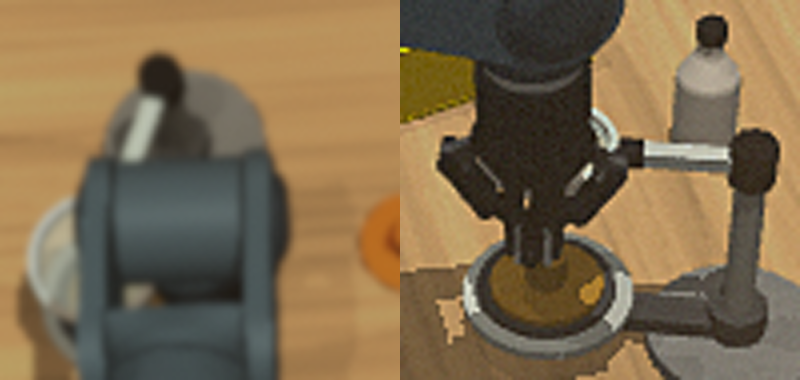

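Request:
apply_moves(series="0 0 0 0;0 0 0 0;0 0 0 0;0 0 0 0;0 0 0 0", claw=-0.2)

```text
time: 16.62
position: [454.4, 103.6, 195.4]
tcp_rot: [-3.141, 0.0, 1.182]
force: [-0.4, 0.9, 0.1]
finger_gap: 51.4
```

Request:
apply_moves(series="0 0 -0.2 0;0 0 -0.5 0;0 0 -0.8 0;0 0 -0.8 0;0 0 -0.8 0;-0.7 0 -0.4 0;-0.9 0 0 0;-0.9 0 0 0")

```text
time: 17.28
position: [416.7, 10.5, 338.1]
tcp_rot: [3.138, -0.0, 1.184]
force: [0.6, -1.0, -1.0]
finger_gap: 51.2
```

Request:
apply_moves(series="-0.9 -0.2 0 0;-0.9 -0.2 0 0;-0.9 0.3 0 0;-0.9 0.3 0 0;-0.9 0.3 0 0;-0.5 0 0 0;0 0 0 0;0 0 0 0")

```text
time: 17.95
position: [359.1, -182.3, 336.1]
tcp_rot: [3.142, -0.0, 1.179]
force: [0.6, 0.5, 0.2]
finger_gap: 51.1
```

```bash
python3 - <<'E'
from h import *
chk()
snap('top','t8');snap('side','s8')
t=cv2.imread('pics/t8_raw.png');s=cv2.imread('pics/s8_raw.png')
u,v=t[135:235,228:328].copy(),s[125:225,270:370].copy()
a=cv2.resize(u,None,fx=4,fy=4,interpolation=2); b=cv2.resize(v,None,fx=4,fy=4,interpolation=2)
# predicted rims (level, over the plate centre) dotted
an=np.linspace(0,2*np.pi,24,endpoint=False)
P=np.c_[490+52*np.cos(an),192.5+52*np.sin(an),0*an+198]
for n,o,im in(('top',(228,135),a),('side',(270,125),b)):
    for q in proj(n,P): cv2.circle(im,tuple(int(k) for k in ((q-o)*4+1.5)),1,(0,0,255),-1)
cv2.imwrite('pics/c8.png',np.hstack([a,b]))
E
```

```text
t 17.95 r 417.9 tool-frame r [-397.1 -130.2] yaw 67.6 z 336.1 F tool [0.7 0.4] Fz 0.2 gap 51.1 M [ 0.01 -0.02 -0.  ]
```

View pics/c8.png

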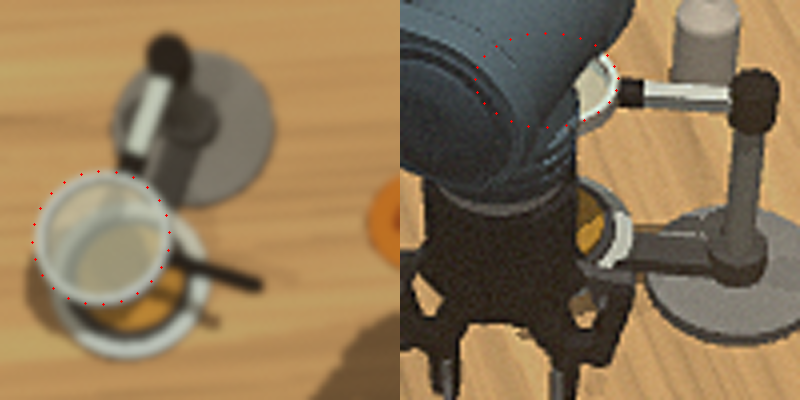

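In the top view the rim coincides with the predicted level, centred rim (dots) to within about 2 of the enlarged pixels, roughly 1 mm. The handle tip is at (258,285). My arm blocks the side view, so I'll move it clear and check the tilt numerically.

Request:
apply_moves(series="0.5 -0.1 0 0;0.9 -0.13 0 0;0.9 -0.13 0 0;0.9 -0.13 0 0;0.9 -0.13 0 0;0.9 -0.13 0 0;0.9 -0.13 0 0;0.9 -0.13 0 0")

```text
time: 18.72
position: [424.8, 88.7, 336.1]
tcp_rot: [3.14, -0.0, 1.185]
force: [0.7, 0.4, 0.2]
finger_gap: 51.3
```

Request:
apply_moves(series="0.75 -0.6 0 0;0.75 -0.65 0 0;0.75 -0.65 0 0;0.75 -0.65 0 0;0.75 -0.65 0 0;0.75 -0.65 0 0;0.75 -0.65 0 0;0.75 -0.65 0 0")

```text
time: 19.38
position: [323.1, 388.4, 336.1]
tcp_rot: [3.141, -0.001, 1.185]
force: [0.7, -0.5, 0.1]
finger_gap: 51.0
```

Request:
apply_moves(series="0.46 -0.77 0 0;0.46 -0.77 0 0;0.46 -0.77 0 0;0.46 -0.77 0 0;0.46 -0.77 0 0;0.46 -0.77 0 0;0 0 0 0;0 0 0 0")

```text
time: 20.05
position: [193.8, 559.1, 335.5]
tcp_rot: [3.142, 0.001, 1.187]
force: [-0.2, -0.7, -0.2]
finger_gap: 51.1
```

```bash
python3 - <<'E'
from h import *
np.set_printoptions(precision=1,suppress=True)
snap('top','t9');snap('side','s9')
u=np.array([-.379,-.925,0]); L=np.array([490.5,192.3,190])
ims={n:cv2.cvtColor(cv2.imread(f'pics/{f}_raw.png'),cv2.COLOR_BGR2GRAY) for n,f in(('top','t9'),('side','s9'))}
# dark handle: centre of the rod across it at stations along the predicted level axis
for n in ims:
    g=ims[n].astype(np.float32); out=[]
    for d in range(60,142,8):
        p=proj(n,[L+u*d,L+u*(d+1)]); a=(p[1]-p[0])/np.linalg.norm(p[1]-p[0]); nrm=np.array([-a[1],a[0]])
        k=np.arange(-9,9.1,.5); q=(p[0]+k[:,None]*nrm).astype(np.float32)
        v=cv2.remap(g,q[:,:1],q[:,1:],1).ravel(); w=np.clip(75-v,0,None)
        out.append((d,int(v.min()),round(float((w*k).sum()/max(w.sum(),1e-6)),2)))
    print(n,'normal',nrm.round(2),out)
# sensitivity: tilt .1
for n in ims: print(n, proj(n,[L+u*120, L+u*120*np.cos(.1)+[0,0,12]]).round(1).tolist())
print(env.get_state()['position'])
E
```

```text
top normal [-0.3  0.9] [(60, 32, -0.82), (68, 34, 1.34), (76, 39, -0.53), (84, 37, -0.91), (92, 37, -0.83), (100, 37, -0.89), (108, 36, -0.9), (116, 36, -0.92), (124, 50, -0.98), (132, 129, 0.0), (140, 133, 0.0)]
side normal [-1.  -0.2] [(60, 36, -0.16), (68, 42, -0.14), (76, 37, -0.24), (84, 33, -0.18), (92, 37, -2.56), (100, 42, -0.18), (108, 41, 0.13), (116, 40, 0.72), (124, 49, -1.97), (132, 54, -3.92), (140, 56, -4.8)]
top [[290.5, 206.6], [290.1, 205.7]]
side [[301.7, 175.2], [301.7, 171.9]]
[195.8 557.8 335.7]
```

```bash
cat > fit.py <<'E'
from h import *
def score(n,g,L,arm,tau,du):
    x=np.array([np.cos(arm+np.pi),np.sin(arm+np.pi),0]); h=np.array([np.sin(arm+np.pi),-np.cos(arm+np.pi),0])
    hv=h*np.cos(tau)+np.array([0,0,np.sin(tau)]); nz=np.cross(x,-hv)
    an=np.linspace(0,2*np.pi,120,endpoint=False)
    v={}
    for r in (42,49.5,57):
        P=L+8*nz*(r<55)+r*(np.cos(an)[:,None]*x+np.sin(an)[:,None]*hv)
        q=(proj(n,P)+du).astype(np.float32); v[r]=cv2.remap(g,q[:,:1],q[:,1:],1).ravel()
    return (v[49.5]-.5*v[42]-.5*v[57]).mean()
def fit(n,f,L,arm,taus):
    im=cv2.imread(f'pics/{f}_raw.png'); g=im.min(axis=2).astype(np.float32)
    R=[]
    for t in taus:
        b=max((score(n,g,np.array(L,float),arm,t,np.array([a,c])),a,c) for a in np.arange(-2,2.1,.5) for c in np.arange(-2.5,2.6,.5)); R.append((round(t,2),round(float(b[0]),1),b[1],b[2]))
    R.sort(key=lambda r:-r[1]); print(n,f,[tuple(map(float,r)) for r in R[:6]])
E
python3 - <<'E'
from fit import *
for n in('side','top'):
    fit(n,n[0]+'0',(570.4,-3,190),np.radians(-113),np.arange(.2,.66,.04))
    fit(n,n[0]+'9',(491,192,190),np.radians(157.7),np.arange(-.2,.21,.04))
E
```

```text
Traceback (most recent call last):
  File "fit.py", line 15, in fit
    b=max((score(n,g,np.array(L,float),arm,t,np.array([a,c])),a,c) for a in np.arange(-2,2.1,.5) for c in np.arange(-2.5,2.6,.5)); R.append((round(t,2),round(float(b[0]),1),b[1],b[2]))
  File "fit.py", line 15, in <genexpr>
    b=max((score(n,g,np.array(L,float),arm,t,np.array([a,c])),a,c) for a in np.arange(-2,2.1,.5) for c in np.arange(-2.5,2.6,.5)); R.append((round(t,2),round(float(b[0]),1),b[1],b[2]))
           ~~~~~^^^^^^^^^^^^^^^^^^^^^^^^^^^^^^^^^^^^^^^^^^^^^
  File "fit.py", line 9, in score
    q=(proj(n,P)+du).astype(np.float32); v[r]=cv2.remap(g,q[:,:1],q[:,1:],1).ravel()
       ~~~~^^^^^
  File "h.py", line 11, in proj
    K,r,t=cam(n); return cv2.projectPoints(np.array(P,float).reshape(-1,3),r,t,K,None)[0][:,0]
          ~~~^^^
  File "h.py", line 9, in cam
    m=vision.camera_model(n); return np.array(m['K'],float),np.array(m['rvec'],float),np.array(m['tvec'],float)
ValueError: time passes only in moves, steps and waits
```

```bash
sed -i 's/^def cam(n)/import functools\n@functools.lru_cache\ndef cam(n)/' h.py
python3 - <<'E'
from fit import *
for n in('side','top'):
    fit(n,n[0]+'0',(570.4,-3,190),np.radians(-113),np.arange(.2,.66,.04))
    fit(n,n[0]+'9',(491,192,190),np.radians(157.7),np.arange(-.2,.21,.04))
E
```

```text
side s0 [(0.48, 52.7, 1.0, -0.5), (0.44, 50.4, 0.5, -0.5), (0.52, 47.3, 1.0, -0.5), (0.4, 43.6, 0.5, -0.5), (0.56, 37.9, 1.0, -0.5), (0.36, 32.2, 0.5, -0.5)]
side s9 [(0.08, 64.0, 0.0, 0.0), (0.12, 60.6, 0.0, 0.0), (0.16, 55.7, 0.0, -0.5), (0.04, 52.2, 0.0, 0.0), (0.2, 48.4, 0.0, -1.0), (-0.08, 34.4, 0.0, -2.0)]
top t0 [(0.48, 34.6, 0.0, -0.5), (0.52, 34.6, 0.0, -0.5), (0.56, 34.4, 0.0, -1.0), (0.44, 34.2, 0.0, -0.5), (0.6, 34.2, 0.0, -1.0), (0.4, 33.7, 0.0, -0.5)]
top t9 [(0.12, 42.0, 0.5, 0.0), (0.16, 41.9, 0.5, 0.0), (0.08, 41.3, 0.0, 0.0), (0.04, 40.6, 0.0, 0.0), (0.2, 40.6, 0.5, 0.0), (0.0, 39.3, 0.0, 0.0)]
```

```bash
cat > fit2.py <<'E'
from h import *
def frame(arm,tau):
    x=np.array([np.cos(arm+np.pi),np.sin(arm+np.pi),0]); h=np.array([np.sin(arm+np.pi),-np.cos(arm+np.pi),0])
    hv=h*np.cos(tau)+np.array([0,0,np.sin(tau)]); return x,hv,np.cross(x,-hv)
def hull(n,L,arm,tau):
    x,hv,nz=frame(arm,tau); an=np.linspace(0,2*np.pi,240,endpoint=False)
    ring=lambda z:np.array(L)+z*nz+52*(np.cos(an)[:,None]*x+np.sin(an)[:,None]*hv)
    q=proj(n,np.r_[ring(8),ring(-8)]).astype(np.float32); hu=cv2.convexHull(q)[:,0]
    c=hu.mean(0); d=np.roll(hu,-1,0)-np.roll(hu,1,0); nn=np.c_[d[:,1],-d[:,0]]; nn/=np.linalg.norm(nn,axis=1)[:,None]
    nn*=np.sign(((hu-c)*nn).sum(1))[:,None]
    # resample evenly by angle; drop handle and arm arcs
    at=np.arctan2(*(hu-c).T[::-1]); keep=np.ones(len(hu),bool)
    for v in(x,hv):
        k=proj(n,[np.array(L)+52*v])[0]-c; keep&=np.abs((at-np.arctan2(k[1],k[0])+np.pi)%(2*np.pi)-np.pi)>.3
    w=np.linalg.norm(d,axis=1)
    return hu[keep],nn[keep],w[keep]
def fit(n,f,L,arm,taus):
    g=cv2.imread(f'pics/{f}_raw.png').min(axis=2).astype(np.float32); S=lambda q:cv2.remap(g,np.float32(q[:,:1]),np.float32(q[:,1:]),1).ravel()
    R=[]
    for t in taus:
        q,nn,w=hull(n,L,arm,t); best=(-1e9,)
        for a in np.arange(-2,2.1,.25):
            for b in np.arange(-2.5,2.6,.25):
                p=q+[a,b]; s=np.average(np.clip(S(p-1.2*nn)-S(p+1.0*nn),-10,80),weights=w)
                best=max(best,(s,a,b))
        R.append((round(float(t),2),)+tuple(round(float(k),2) for k in best))
    print(n,f,R)
if __name__=='__main__':
    fit('side','s0',(570.4,-3,190),np.radians(-113),np.arange(.32,.61,.04))
    fit('side','s9',(491,192,190),np.radians(157.7),np.arange(-.12,.21,.03))
E
python3 fit2.py
```

```text
side s0 [(0.32, 37.56, 1.5, -0.5), (0.36, 38.73, 1.25, -0.75), (0.4, 39.89, 1.0, -0.75), (0.44, 40.29, 0.75, -0.75), (0.48, 39.26, 0.5, -0.75), (0.52, 37.92, 0.25, -0.75), (0.56, 33.84, -0.25, -0.75), (0.6, 33.22, -1.25, -0.75)]
side s9 [(-0.12, 42.83, -0.25, 1.25), (-0.09, 42.74, -0.25, 1.25), (-0.06, 42.32, -0.25, 1.0), (-0.03, 42.17, -0.25, 0.5), (0.0, 42.24, 0.25, 0.25), (0.03, 42.14, 0.25, 0.0), (0.06, 42.78, 0.25, -0.5), (0.09, 44.0, 0.25, -0.75), (0.12, 45.52, 0.25, -1.0), (0.15, 53.72, 0.25, -2.0), (0.18, 68.86, 0.0, -2.0)]
```

```bash
python3 - <<'E'
import fit, fit2
from h import *
np.set_printoptions(linewidth=200)
# rod-end profile in the side and top views
for n,f in(('side','s9'),('top','t9')):
    g=cv2.imread(f'pics/{f}_raw.png'); x,h,_=fit2.frame(np.radians(157.7),0)
    d=np.arange(84,160,4); q=np.float32(proj(n,np.array([491.5,192,190])+d[:,None]*h))
    print(n,q[[0,-1]].tolist()); print(np.c_[d,cv2.remap(g,q[:,:1],q[:,1:],1)[:,0]].T)
# bias of the ring fit on synthetic rims
def syn(name,n,L,arm,tau,rin,wall):
    up=8; im=np.full((400*up,640*up),70,np.uint8); x,hv,nz=fit2.frame(arm,tau); an=np.linspace(0,2*np.pi,200)
    ring=lambda r,z:((proj(n,np.array(L)+z*nz+r*(np.cos(an)[:,None]*x+np.sin(an)[:,None]*hv))+.5)*up).astype(np.int32)
    cv2.fillPoly(im,[cv2.convexHull(np.r_[ring(52,8),ring(52,-8)])],wall); cv2.fillPoly(im,[ring(52,8)],190); cv2.fillPoly(im,[ring(rin,8)],125)
    im=cv2.GaussianBlur(cv2.resize(im,(640,400),interpolation=cv2.INTER_AREA),(0,0),.6); cv2.imwrite(f'pics/{name}_raw.png',cv2.merge([im]*3))
for rin in(44,47):
  for wall in(100,150):
    print(rin,wall); syn('y','side',(491,192,190),np.radians(157.7),0.,rin,wall)
    fit.fit('side','y',(491,192,190),np.radians(157.7),np.arange(-.12,.13,.04))
E
```

```text
side [[303.56610107421875, 166.26065063476562], [300.5343017578125, 184.54330444335938]]
[[ 84  88  92  96 100 104 108 112 116 120 124 128 132 136 140 144 148 152 156]
 [ 33  31  30  35  35  36  32  39  32  22  34  35  31  32  35  36  37  45  44]
 [ 43  43  45  46  44  48  44  49  44  37  46  61  58  62  72  74  70 100 108]
 [ 52  52  52  55  54  53  50  56  52  46  57  80  74  80  91  95  95 134 146]]
top [[279.4200744628906, 202.60665893554688], [301.8540954589844, 209.9503936767578]]
[[ 84  88  92  96 100 104 108 112 116 120 124 128 132 136 140 144 148 152 156]
 [ 36  31  27  27  27  27  25  27  27  29  37  58  79  87  89  91  91  92  93]
 [ 44  39  39  38  38  39  37  39  38  43  57  94 127 139 141 145 145 146 148]
 [ 50  46  49  49  49  50  47  50  49  54  74 122 163 177 178 180 180 180 180]]
44 100
side y [(0.04, 50.1, 0.0, 0.0), (0.08, 49.6, 0.0, 0.5), (0.12, 46.0, 0.0, 0.5), (0.0, 44.1, 0.0, 0.0), (-0.04, 33.6, 0.0, 0.0), (-0.12, 25.4, 0.0, -2.0)]
44 150
side y [(0.04, 45.7, 0.0, 0.5), (0.08, 44.3, 0.0, 0.5), (0.0, 43.4, 0.0, 0.5), (0.12, 39.2, 0.0, 1.0), (-0.04, 38.5, 0.0, 0.5), (-0.08, 36.4, 0.0, 1.0)]
47 100
side y [(0.0, 41.5, 0.0, 0.0), (0.04, 41.1, 0.0, 0.0), (0.08, 37.5, 0.0, 0.5), (-0.04, 36.1, 0.0, 0.0), (0.12, 33.7, 0.0, 1.0), (-0.08, 27.8, 0.0, 0.0)]
47 150
side y [(0.0, 41.3, 0.0, 0.5), (-0.04, 40.4, 0.0, 0.5), (0.04, 38.6, 0.0, 0.5), (-0.08, 38.1, 0.0, 0.5), (-0.12, 35.6, 0.0, 1.0), (0.08, 34.3, 0.0, 1.0)]
```

Tilt estimates after the move: rod end about +0.06, rim fit +0.04 to +0.09, distance lowered about +0.04. So the handle end is still about 0.055 rad high. I'll regrip and lower it by about 5 mm.

Request:
apply_moves(series="-0.45 0.75 0 0;-0.45 0.75 0 0;-0.45 0.75 0 0;-0.45 0.75 0 0;-0.45 0.75 0 0;-0.45 0.75 0 0")

```text
time: 20.65
position: [323.0, 387.3, 336.0]
tcp_rot: [3.141, -0.001, 1.18]
force: [1.2, -0.1, 0.2]
finger_gap: 51.2
```

Request:
apply_moves(series="-0.67 0.7 0 0;-0.67 0.7 0 0;-0.67 0.7 0 0;-0.67 0.7 0 0;-0.67 0.7 0 0;-0.67 0.7 0 0;-0.67 0.7 0 0;-0.67 0.7 0 0")

```text
time: 21.32
position: [448.0, 103.6, 336.0]
tcp_rot: [3.14, -0.0, 1.18]
force: [-0.1, 1.2, -0.3]
finger_gap: 51.4
```

Request:
apply_moves(series="0 0 0 0;0 0 0 0;0 0 0 0")

```text
time: 21.57
position: [447.7, 105.8, 335.7]
tcp_rot: [-3.142, -0.0, 1.18]
force: [-0.6, 0.4, -0.3]
finger_gap: 51.0
```

```bash
python3 -c "
from h import *
plan(454.6,103.5,201,1.182)"
```

```text
t 21.57 pos [447.7 105.8 335.7] rot [-3.142 -0.     1.18 ] F [-0.6  0.4 -0.3] gap 51.0 j [-0.02 -0.28  1.93  0.    1.49  0.38]
total units [0.01 0.18 3.37] turn -0.02 per row [0.013 0.181 3.367] -0.023
```

Request:
apply_moves(series="0 0.18 0.5 0;0 0 0.7 0;0 0 0.7 0;0 0 0.7 0;0 0 0.5 0;0 0 0.2 0;0 0 0 0;0 0 0 0")

```text
time: 22.23
position: [454.9, 104.2, 204.5]
tcp_rot: [3.141, -0.0, 1.183]
force: [-0.1, 0.3, -0.5]
finger_gap: 51.1
```

```bash
python3 -c "
from h import *
plan(454.6,103.5,201,1.182)"
```

```text
t 22.23 pos [454.9 104.2 204.5] rot [ 3.141 -0.     1.183] F [-0.1  0.3 -0.5] gap 51.1 j [-0.02 -0.14  2.06  0.    1.22  0.37]
total units [-0.02  0.    0.09] turn 0.01 per row [-0.019  0.001  0.087] 0.011
```

Request:
apply_moves(series="-0.02 0 0.08 0;0 0 0 0;0 0 0 0;0 0 0 0;0 0 0 0;0 0 0 0;0 0 0 0;0 0 0 0", claw=1)

```text
time: 22.9
position: [455.1, 102.8, 201.1]
tcp_rot: [3.14, -0.001, 1.182]
force: [2.7, 0.3, 2.9]
finger_gap: 11.9
```

Request:
apply_moves(series="0 0 0.03 0;0 0 0.05 0;0 0 0.05 0;0 0 0 0;0 0 0 0;0 0 0 0")

```text
time: 23.4
position: [455.0, 102.8, 195.6]
tcp_rot: [3.14, -0.001, 1.181]
force: [3.6, -1.6, 3.6]
finger_gap: 12.0
```

Request:
apply_moves(series="0 0 0 0;0 0 0 0;0 0 0 0;0 0 0 0;0 0 0 0", claw=-0.2)

```text
time: 23.82
position: [453.8, 102.8, 194.6]
tcp_rot: [-3.14, 0.001, 1.182]
force: [-0.3, 0.3, 0.2]
finger_gap: 51.2
```

Request:
apply_moves(series="0 0 -0.2 0;0 0 -0.5 0;0 0 -0.8 0;0 0 -0.8 0;0 0 -0.8 0;0 0 -0.6 0;0 0 0 0;0 0 0 0")

```text
time: 24.48
position: [455.0, 102.8, 345.4]
tcp_rot: [3.138, -0.001, 1.182]
force: [0.6, 0.9, -1.4]
finger_gap: 51.3
```

Request:
apply_moves(series="0.67 -0.7 0 0;0.67 -0.7 0 0;0.67 -0.7 0 0;0.67 -0.7 0 0;0.67 -0.7 0 0;0.67 -0.7 0 0;0.67 -0.7 0 0;0.67 -0.7 0 0")

```text
time: 25.15
position: [326.7, 387.3, 341.5]
tcp_rot: [-3.14, 0.003, 1.182]
force: [1.3, -0.4, -0.2]
finger_gap: 51.4
```

Request:
apply_moves(series="0.45 -0.75 0 0;0.45 -0.75 0 0;0.45 -0.75 0 0;0.45 -0.75 0 0;0.45 -0.75 0 0;0.45 -0.75 0 0;0 0 0 0;0 0 0 0")

```text
time: 25.82
position: [201.4, 554.6, 341.1]
tcp_rot: [-3.141, 0.004, 1.185]
force: [0.1, -0.2, 0.2]
finger_gap: 51.1
```

```bash
python3 - <<'E'
import fit, fit2
from h import *
np.set_printoptions(linewidth=200,precision=2,suppress=True)
snap('top','t10');snap('side','s10')
for n,f in(('side','s9'),('side','s10'),('top','t9'),('top','t10')):
    g=cv2.imread(f'pics/{f}_raw.png'); x,h,_=fit2.frame(np.radians(157.7),0)
    d=np.arange(112,157,4); q=np.float32(proj(n,np.array([491.5,192,190])+d[:,None]*h))
    print(f,np.c_[d,cv2.remap(g,q[:,:1],q[:,1:],1)[:,0,2]].T.tolist())
fit.fit('side','s10',(491,192,190),np.radians(157.7),np.arange(-.12,.17,.04))
# swivel: rod slope seen from above; visible ellipses of lens rim
g=cv2.cvtColor(cv2.imread('pics/t10_raw.png'),cv2.COLOR_BGR2GRAY).astype(np.float32)
for D in(154,156,157.7,159.5,161.5):
    a=np.radians(D); x,h,_=fit2.frame(a,0); C=np.array([631.5,134.5,190]); L=C-150*x
    s=[(fit.score('top',g,L,a,0.,np.array([u,v])),u,v) for u in np.arange(-1.5,1.6,.5) for v in np.arange(-1.5,1.6,.5)]
    print(D,L.round(1),round(float(fit.score('top',g,L,a,0.,np.zeros(2))),1),max(s))
t=cv2.imread('pics/t10_raw.png')
print('disc+rose, side',ell('side',cv2.imread('pics/s10_raw.png'),(8,90,30),(28,255,200),(285,165,328,200),54))
E
```

```text
s9 [[112, 116, 120, 124, 128, 132, 136, 140, 144, 148, 152, 156], [56, 52, 46, 57, 80, 74, 80, 91, 95, 95, 134, 146]]
s10 [[112, 116, 120, 124, 128, 132, 136, 140, 144, 148, 152, 156], [51, 53, 59, 57, 51, 62, 82, 95, 95, 90, 131, 147]]
t9 [[112, 116, 120, 124, 128, 132, 136, 140, 144, 148, 152, 156], [50, 49, 54, 74, 122, 163, 177, 178, 180, 180, 180, 180]]
t10 [[112, 116, 120, 124, 128, 132, 136, 140, 144, 148, 152, 156], [47, 45, 49, 60, 104, 155, 175, 179, 179, 179, 180, 180]]
side s10 [(0.04, 66.8, 0.0, 0.0), (0.0, 61.7, 0.0, 0.0), (0.08, 59.5, 0.0, -0.5), (0.12, 54.8, 0.0, -1.0), (-0.04, 46.0, 0.0, -0.5), (0.16, 44.7, 0.0, -1.0)]
154 [496.7 200.3 190. ] 4.1 (np.float32(20.072653), np.float64(1.5), np.float64(1.5))
156 [494.5 195.5 190. ] 18.5 (np.float32(29.591341), np.float64(1.0), np.float64(1.0))
157.7 [492.7 191.4 190. ] 29.2 (np.float32(29.766817), np.float64(0.0), np.float64(0.5))
159.5 [491. 187. 190.] 12.7 (np.float32(29.889563), np.float64(-1.5), np.float64(0.0))
161.5 [489.3 182.1 190. ] -5.4 (np.float32(10.315495), np.float64(-1.5), np.float64(-0.5))
disc+rose, side ((300.81122493743896, 177.96509265899658), (39.10795211791992, 58.3425178527832), array([475.23, 203.08,  54.  ]))
```

```bash
python3 -c "
from h import *
s=env.get_state();print(s['time'],s['force']);print(ticket.close_job())"
```

```text
25.9167 [ 0.07719055 -0.93730288 -0.55688624]
the job is handed in; nothing more can be done
None
```

The round rose is on the steel disc, collar up. The magnifier is swung over the plate with its lens head level, and I handed the job in at about 26 s with the arm clear of everything.

- **Rose:** I gripped it by the collar, lowered it until it touched (under 10 N), and released it. A picture after release showed it concentric with the disc. Later the lens and my arm blocked the view, so the automatic rose measurements then were unusable, and I did not re-measure its position after moving the magnifier. Nothing touched it after release.
- **Swivel:** I turned the arm about 89°. The last top-view check put the lens within about 1 mm of the plate centre along the swing. Radially my estimates differed by 2–3 mm, which is about the calibration error and cannot be adjusted.
- **Tilt:** My first lowering left the handle about 0.05 rad high (separate estimates gave 0.04 to 0.09), so I regripped and lowered it 5 mm more. Afterwards the rod end indicated about 0.01 rad. The rim fit peaked at 0.04, but that method reads up to 0.05 too high. One further outline fit of the first result was too ambiguous to use.

I did not touch the oblong rose, the screwdriver, the bottle or the look-alikes. I used all 12 picture views, so the tilt correction was checked only by numbers, not by eye.

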